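Make up two metal-casting kits from the bench stock

ROBOT

A 6-joint arm with a two-finger parallel gripper is mounted at the origin on the work surface. World frame = base frame: x ahead of the robot, y to its left, z up, the work surface at z = 0. Lengths are in m, angles in degrees, forces in N, time in s.
With the tool pointing down it reaches from about 0.35 to 0.875 m from the base axis. Payload 4.2 kg.
Tool frame: the origin (TCP) lies between the finger pads; the fingertips stand 17 mm ahead of it and the grasp point (between the pads) lies 2 mm behind it; z points along the fingers, y is the line along which they close (so a half turn about z gives the same grasp; the last joint's range is limited). The gripper opens to 87 mm and grips with 3 to 60 N. Pads are 19 mm wide; open, the fingers measure 117 mm over their backs; the gripper's body (75 mm by 190 mm) begins 51 mm behind the grasp point.
Start: joints at [-56.287, 22.042, 0.453, 0, -68.411, -14.817], TCP at [0.202, -0.591, 0.24] pointing down, gripper open.
Joint ranges: [-179.83, 179.83], [-69.29, 118.12], [-61.27, 80.66], [-181.25, 117.63], [-171.15, -9.14], [-177.46, 177.46]. Speed limits (degrees/s): [159.86, 159.86, 180, 180, 180, 180].

INTERFACE

Orientations are given as a 3x3 rotation matrix whose columns are the frame's x, y, z axes.
In Python, from station import r gives the robot as it stands.
- The arm moves only by the tool servo_tool, never from a script. Its argument "targets" is a list of rows, each a list of 5 numbers: the shift along the world's x, y, z in units of 30 mm (1.0 is 30 mm), then the turn about the world's z in rad, then the finger opening in mm, from 0 to 87. In form: [[x, y, z, turn, gripper], ...]. A call has exactly 5 rows; each row is the pose to reach, as a shift and turn from the pose commanded when the call began; what a row does not reach only later rows make up. A row lasts 1/12 s, in which the tool goes at most 41.7 mm and 7.16 degrees, less where a joint would pass 70% of its speed; a pose out of reach is approached as far as the arm can. A call with a gripper value outside its range is refused whole. The fingers move at their own pace and stop on an object; the grip force is fixed at half the most. Time passes only in rows, so rows that repeat a pose let the fingers close, or fill a call up. It gives the time, the measured TCP pose, the force, the opening and the grip force at its end, in the units of the state.
- r.sense(): the state, without advancing time (a new reading comes with each control period).
- r.capture(name): name is "scene" or "top" or "wrist"; returns a dict with "pixels" (400x640x3 uint8, red, green, blue), "fx", "fy", "cx", "cy" (pixels), "world_from_camera" (4x4, takes a point from camera to world coordinates). Camera axes: x right, y down, z forward; pixel columns grow to the right and rows downward; lengths in m; the calibration is good to about 2 mm. A picture is of the moment at which its call begins. There is no depth.
- r.finish_job(): hands the job in; it is judged then, once.
The state is a dict: "time_s": time; "joints": joint angles; "joint_velocities": joint speeds; "effort": joint torques, N m; "tcp_pos": TCP position; "ee_rot": TCP orientation; "wrist_force": force on the tool from outside, world axes, zero at the start; "moment": the same for the moment, N m; "gripper_width": opening from 0.0 (shut) to 1.0 (fully open); "gripper_force": force on a finger pad.
Only numpy, scipy, OpenCV 4.12 (cv2) and the standard library are available. Lean on these libraries where they do the work, as an engineer would, in place of code of your own. Each camera call takes 0.05 s, during which the arm holds its last target. There are 200 camera calls.

TASK

Make up the two casting kits for the class. In the three-bay steel tray, stand the wooden rammer in the bay next to the tray's pull loop, the steel mug in the middle bay and the tapered wooden pin in the bay farthest from the loop; in the two-bay tray, put the sanding block, cork sole down, in the bay next to the loop and the round-topped wooden former in the other. Set each thing down upright in the middle of its bay without dropping it, and leave the mallet, the spoon and the glass jar alone.

Things in the scene. Friction and masses are not known exactly. Their poses are not given: they have to be found in the camera images.
- rammer: sand rammer, a turned piece of wood standing upright, 92 mm tall: round foot 42 mm across and 24 mm high, tapering by 32 mm height to a straight shaft 24 mm across (up to 74 mm), and a knob 34 mm across on top. Origin: centre of its underside, z up. About 110 g. Grip the shaft, about 55 mm up.
- mug: small straight-sided steel mug standing upright, empty, 62 mm tall, 52 mm outside diameter, wall 3 mm; wire handle on its +y side reaching 45 mm from the axis, between 19 and 53 mm up. Origin: centre of its underside on the cup's axis (the handle not counted), z up. Middle of bay refers to this axis. About 120 g. Grip across the outside along its own x axis, clear of the handle, about 45 mm up.
- pin: tapered sprue pin, a plain wooden cone frustum standing on its thick end, 84 mm tall, 34 mm across at the bottom, 24 mm at the top, no knob. Origin: centre of its underside, z up. About 50 g.
- block: sanding block, rectangular, wood with an 8 mm cork sole underneath: 38 mm along its x, 70 mm along its y, 48 mm tall. Origin: centre of its underside, z up. About 100 g. Grip across the 38 mm; it may lie in its bay at any yaw.
- former: round-topped wooden former, a squat upright cylinder 56 mm across, straight up to 44 mm and domed above, 63 mm tall. Origin: centre of its underside, z up. About 120 g.
- tray_three: shallow steel tray, fixed, 108 (x) by 286 mm (y), three bays in a row along y, each 100 (x) by 90 (y) mm inside; walls and dividers 4 mm thick, tops 14 mm above the bench; bay floor 4 mm above the bench. Dark wire pull loop sticks out 25 mm at the +y end. Origin: centre of underside. Bay centres: x 0, y +94 (next to loop), 0 (middle), -94 mm (farthest).
- tray_two: shallow steel tray, fixed, 108 (x) by 192 mm (y), two bays in a row along y, each 100 (x) by 90 (y) mm inside; walls and divider 4 mm thick, tops 14 mm above the bench; bay floor 4 mm above the bench. Dark wire pull loop sticks out 25 mm at the +y end. Origin: centre of underside. Bay centres: x 0, y +47 (next to loop), -47 mm (the other).
- mallet: bystander: soft-faced mallet lying beyond the trays along its y axis, 260 mm long, black handle to -y, head across x 112 mm with one white and one black face, up to 42 mm high. Origin: on the bench about 35 mm from the head's axis along the handle. Leave it.
- spoon: bystander: steel spoon lying flat at the right side of the bench along its x axis, 170 mm long. Origin: under its middle. Leave it.
- jar: bystander: closed glass jar with a steel lid at the left side, 64 mm across, 85 mm tall. Origin: centre of its underside. Leave it.
Mind the look-alikes: they are no part of the job. Leave any purple look-alike of the mug alone.

How it is judged:
By the outcome, as a careful person would: the job done as asked, in the order asked, and still so for the second after the job is handed in, with the robot touching nothing.
It also fails if it takes over 134 s, if anything falls off the work surface, if the arm or the gripper's body presses on something with over 40 N, if the wrist force passes 120 N, or if a joint passes its speed limit or range.

## Working session

There is one attempt and no reset: what is moved stays moved. The work goes in short steps, Python scripts to look and compute and a tool call to move; the robot and the scene stay as the last step left them, time stands still between calls to the robot, and variables do not carry over. Pictures are saved under pics/ and viewed, at most 14 in all, crops included, and the job is handed in when it is done.

Besides the shell and the picture viewer there is one more tool, called after "Emit:" as name([rows], argument=value, ...), one row to a line, values as JSON. servo_tool: Moves the arm, as the interface text tells. Its arguments: {"type":"object","properties":{"targets":{"type":"array","items":{"type":"array","items":{"type":"number"}}}},"required":["targets"]}

```bash
mkdir -p pics; python3 - <<'E'
from station import r
import cv2,pickle
for n in("scene","top"):
    c=r.capture(n); pickle.dump(c,open(n+".pkl","wb")); cv2.imwrite(f"pics/{n}0.png",c["pixels"][:,:,::-1])
    print(n,c["fx"],c["cx"],c["cy"],c["world_from_camera"].round(3).tolist() if hasattr(c["world_from_camera"],'round') else c["world_from_camera"])
s=r.sense();print(s)
E
```

```text
scene 400.6206898372583 320.89316164605134 198.71395632982393 [[0.786, 0.511, -0.347, 0.966], [0.618, -0.663, 0.423, -0.469], [-0.014, -0.547, -0.837, 0.991], [0.0, 0.0, 0.0, 1.0]]
top 369.0841947478316 313.2806474569627 208.85921843938192 [[0.005, -0.993, 0.115, 0.408], [-1.0, -0.005, 0.006, -0.014], [-0.006, -0.115, -0.993, 1.085], [0.0, 0.0, 0.0, 1.0]]
{'time_s': 0.1, 'joints': array([-5.62875181e+01,  2.20873507e+01,  3.90308035e-01, -2.53110816e-02,
       -6.84124807e+01, -1.48142598e+01]), 'joint_velocities': array([-0.04762035,  0.06919299,  0.16097468,  0.16507675,  0.064773  ,
       -0.00352152]), 'effort': array([-5.30172183e-04, -3.91690636e+01,  1.87934679e+01,  4.23194602e+00,
        1.34398229e-02, -7.73663032e-05]), 'tcp_pos': array([ 0.20226887, -0.59084665,  0.23857694]), 'ee_rot': array([[-9.46148134e-01, -3.23733211e-01, -7.19239449e-04],
       [-3.23733997e-01,  9.46146391e-01,  1.81804627e-03],
       [ 9.19438515e-05,  1.95298335e-03, -9.99998089e-01]]), 'wrist_force': array([ 0.39303846, -0.39489189, -0.13529945]), 'moment': array([-0.01145721,  0.00341251,  0.06007769]), 'gripper_force': 0.0, 'gripper_width': 1.000360380336478}
```

View pics/top0.png

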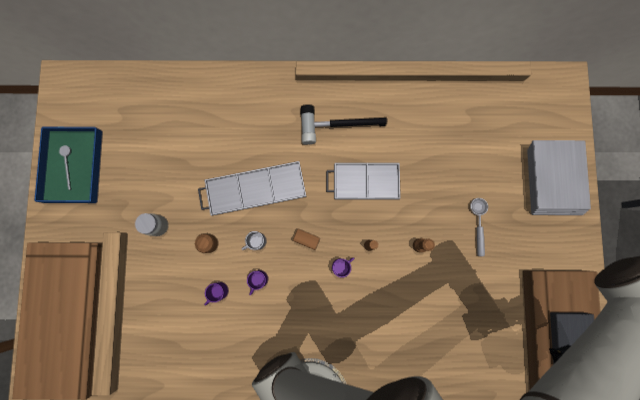

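View pics/scene0.png

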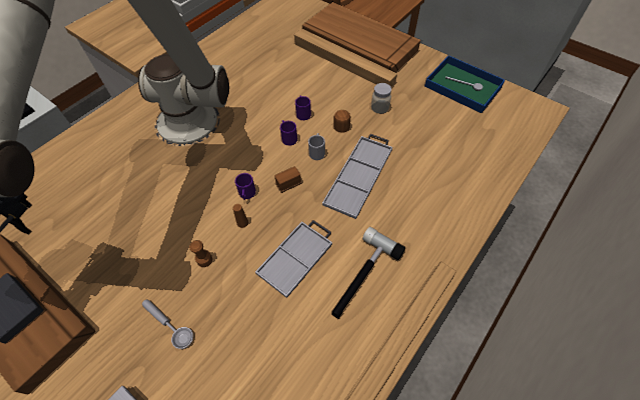

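The top view shows, left to right, the former (205,243), steel mug (255,240), block (306,239), pin (371,245) and rammer (423,245). The purple mugs are in front. The three-bay tray is around (255,188) and the two-bay tray around (367,181), both with their loops on the left. The scene view agrees. Next I'll enlarge for measuring.

```bash
python3 - <<'E'
import cv2
t=cv2.imread("pics/top0.png")
cv2.imwrite("pics/t1.png",cv2.resize(t[150:290,190:350],None,fx=5,fy=4.2857,interpolation=cv2.INTER_CUBIC)[:600])
cv2.imwrite("pics/t2.png",cv2.resize(t[150:270,320:450],None,fx=5,fy=5,interpolation=cv2.INTER_CUBIC))
E
```

```text
(no output)
```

View pics/t1.png

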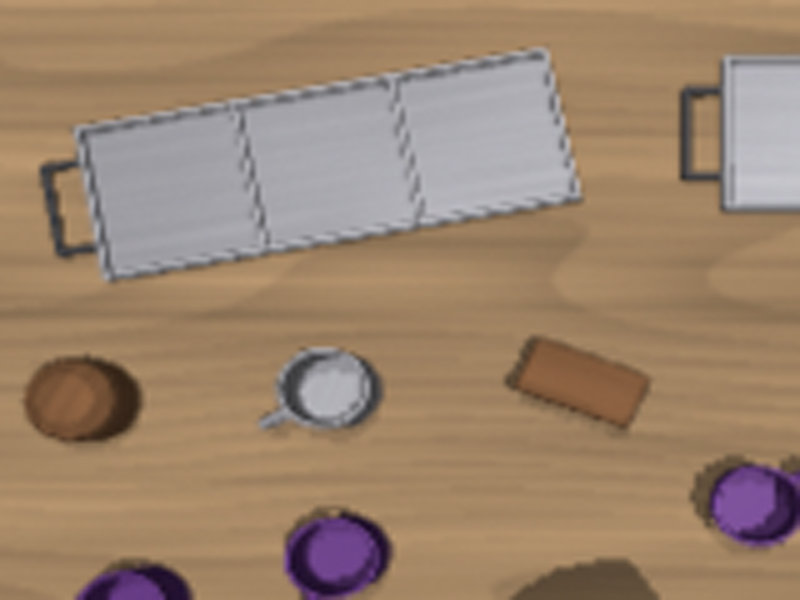

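View pics/t2.png

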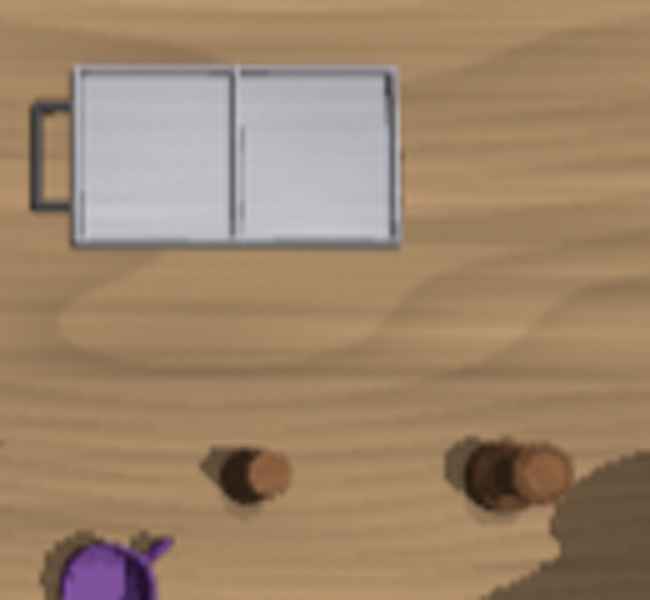

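The crops give tray corners, block top corners, the pin and rammer top discs and the mug rim with its handle toward the lower left. I'll compute world positions and overlay them on the scene view to check.

```bash
cat >h.py <<'E'
import numpy as np,pickle
def w(c,u,v,z):
    T=np.array(c["world_from_camera"]);d=T[:3,:3]@[(u-c["cx"])/c["fx"],(v-c["cy"])/c["fy"],1];o=T[:3,3]
    return (o+d*(z-o[2])/d[2])
def p(c,P):
    T=np.linalg.inv(c["world_from_camera"]);q=T[:3,:3]@P+T[:3,3]
    return (c["cx"]+c["fx"]*q[0]/q[2],c["cy"]+c["fy"]*q[1]/q[2])
E
python3 - <<'E'
from h import *
import cv2
np.set_printoptions(precision=4,suppress=True)
t=pickle.load(open("top.pkl","rb"));s=pickle.load(open("scene.pkl","rb"))
A=lambda x,y:(x/5+189.6,y/(600/140)+149.6)   # resize half-pixel offset
B=lambda x,y:(x/5+319.6,y/5+149.6)
def tray(f,pts):
    q=np.array([w(t,*f(*a),.014)[:2] for a in pts]);c=q.mean(0)
    y=(q[0]+q[3]-q[1]-q[2])/2;x=(q[0]+q[1]-q[2]-q[3])/2
    print("tray",c,"len",np.hypot(*y),np.hypot(*x),"yaw(y axis)",np.degrees(np.arctan2(y[1],y[0]))-90,np.degrees(np.arctan2(x[1],x[0])));return c,y/np.hypot(*y)
c3,y3=tray(A,[(78,128),(545,48),(581,200),(110,280)])
c2,y2=tray(B,[(74,66),(398,66),(400,246),(72,246)])
for k in(.094,0,-.094):print("bay3",c3+k*y3)
for k in(.047,-.047):print("bay2",c2+k*y2)
O={}
O["rammer"]=w(t,*B(543,472),.092),.017;O["pin"]=w(t,*B(269,472),.084),.012;O["mug"]=w(t,*A(327,388),.062),.026
O["former"]=w(t,*A(72,398),.044),.028
q=np.array([w(t,*A(*a),.048) for a in[(541,337),(651,378),(628,430),(519,384)]]);O["block"]=q.mean(0),.019
e=q[1]-q[0]+q[2]-q[3];print("block yaw of long axis",np.degrees(np.arctan2(e[1],e[0]))%180,np.linalg.norm(q[1]-q[0]),np.linalg.norm(q[2]-q[1]))
for k,(P,rr) in O.items():print(k,P)
im=[cv2.resize(np.ascontiguousarray(c["pixels"][:,:,::-1]),None,fx=4,fy=4,interpolation=cv2.INTER_CUBIC) for c in(s,t)]
hh={"former":.044}
def ring(P,r,z,col):
  for i,c in enumerate((s,t)):
    pts=np.array([p(c,np.array([P[0]+r*np.cos(a),P[1]+r*np.sin(a),z])) for a in np.linspace(0,6.28,40)])
    cv2.polylines(im[i],[((pts+.5)*4).astype(int)],True,col,1)
base=dict(rammer=.021,pin=.017,mug=.026,former=.028)
for k,(P,rr) in O.items():
  if k!="block":ring(P,rr,P[2],(0,255,0));ring(P,base[k],0,(0,0,255))
for f in q: 
  for zz,cc in((.048,(0,255,0)),(0,(0,0,255))):ring(f,.001,zz,cc)
for c,y,L in((c3,y3,.143),(c2,y2,.096)):
  x=np.array([y[1],-y[0]])
  for a in(-1,1):
    for b in(-1,1):
      g=c+a*L*y+b*.054*x;ring(g,.0015,.014,(255,255,0))
cv2.imwrite("pics/o_s.png",im[0][380:1200,740:1600][:, :][:820].copy()[::1])
a=im[0][360:1200,740:1600];cv2.imwrite("pics/o_s.png",cv2.resize(a,(614,600),interpolation=cv2.INTER_AREA))
cv2.imwrite("pics/o_t.png",np.vstack([im[1][880:1070,780:1340],im[1][880:1070,1180:1740]]))
E
```

```text
tray [0.5935 0.1634] len 0.2808479309777221 0.10805255085451082 yaw(y axis) 11.675384713473619 12.01044308587625
tray [ 0.6159 -0.1645] len 0.19183794898837642 0.10767540407708431 yaw(y axis) 0.2346471095234932 -0.6549476018483021
bay3 [0.5745 0.2554]
bay3 [0.5935 0.1634]
bay3 [0.6125 0.0713]
bay2 [ 0.6157 -0.1175]
bay2 [ 0.6161 -0.2115]
block yaw of long axis 65.50930302411484 0.06738908885267218 0.03618254127507217
rammer [ 0.4295 -0.3157  0.092 ]
pin [ 0.4289 -0.1705  0.084 ]
mug [0.4383 0.1531 0.062 ]
former [0.4316 0.2995 0.044 ]
block [0.4433 0.0109 0.048 ]
```

View pics/o_s.png

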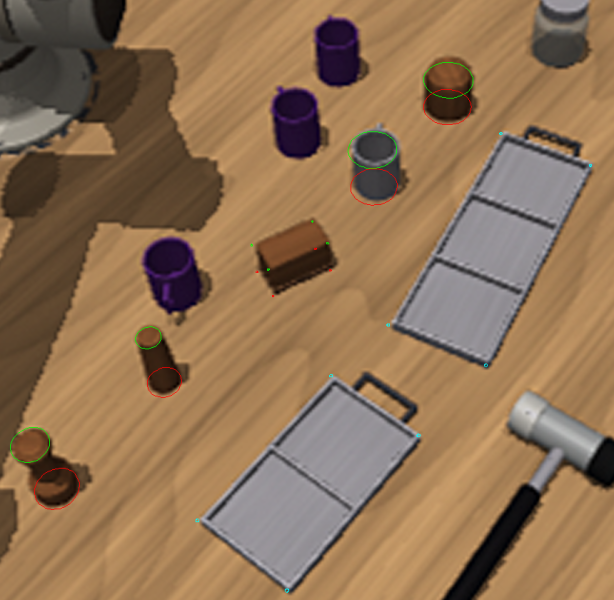

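View pics/o_t.png

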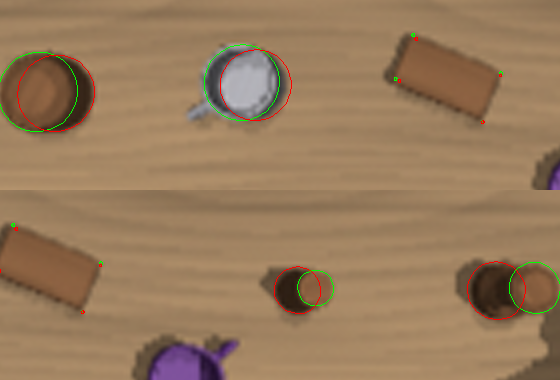

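The overlays agree with both cameras to about 2 mm, and tray lengths and block size match the data given. Now to the rammer.

Emit:
servo_tool([
  [0.76, 0.92, 0, 0, 87],
  [1.52, 1.84, 0, 0, 87],
  [2.28, 2.76, 0, 0, 87],
  [3.04, 3.68, 0, 0, 87],
  [3.8, 4.6, 0, 0, 87],
])

```text
time_s: 0.52
tcp_pos: [0.3169, -0.4517, 0.2391]
ee_rot: [[-0.946, -0.323, -0.001], [-0.323, 0.946, 0.001], [0.0, 0.001, -1.0]]
wrist_force: [0.8, 0.4, -0.6]
gripper_width: 0.999
gripper_force: 0.0
```

Emit:
servo_tool([
  [0.95, 1.15, 0, 0, 87],
  [1.9, 2.3, 0, 0, 87],
  [2.85, 3.45, 0, 0, 87],
  [3.78, 4.58, 0, 0, 87],
  [3.78, 4.58, 0, 0, 87],
])

```text
time_s: 0.93
tcp_pos: [0.4324, -0.3123, 0.2393]
ee_rot: [[-0.945, -0.328, 0.001], [-0.328, 0.945, 0.001], [-0.001, 0.0, -1.0]]
wrist_force: [0.1, 0.3, 0.9]
gripper_width: 0.999
gripper_force: 0.0
```

Emit:
servo_tool([
  [0, 0, -0.5, 0, 87],
  [0, 0, -1, 0, 87],
  [0, 0, -1.5, 0, 87],
  [0, 0, -1.9, 0, 87],
  [0, 0, -2, 0, 87],
])

```text
time_s: 1.35
tcp_pos: [0.4283, -0.3152, 0.177]
ee_rot: [[-0.946, -0.323, -0.005], [-0.323, 0.946, 0.002], [0.004, 0.004, -1.0]]
wrist_force: [-0.5, -0.7, 0.3]
gripper_width: 1.0
gripper_force: 0.0
```

```bash
cat >look.py <<'E'
from station import r
from h import *
import cv2,sys
n=sys.argv[1];cam=sys.argv[2]
c=r.capture(cam);pickle.dump(c,open(n+".pkl","wb"));cv2.imwrite(f"pics/{n}.png",c["pixels"][:,:,::-1])
E
python3 look.py w1 wrist
```

```text
(no output)
```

View pics/w1.png

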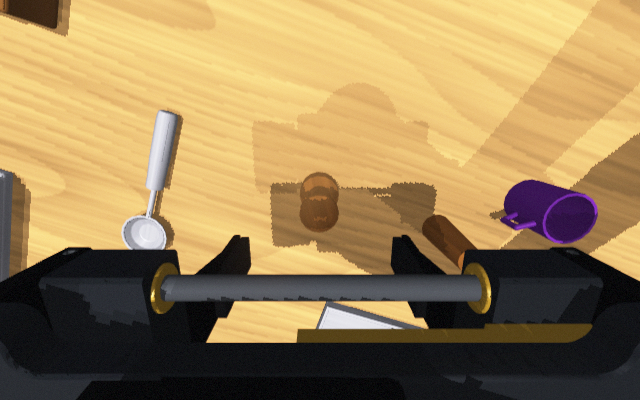

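The wrist view shows the rammer at (319,200), centred between the fingers, with knob and foot visible. I'll check it numerically.

```bash
python3 -c "
from h import *
c=pickle.load(open('w1.pkl','rb'))
print(p(c,np.array([.4295,-.3157,.092])),p(c,np.array([.4295,-.3157,0.])),p(c,np.array([.4295,-.3157,0.024])))"
```

```text
(np.float64(319.59934314923436), np.float64(215.8254118308886)) (np.float64(319.4670185914903), np.float64(189.2648845512039)) (np.float64(319.49422235990863), np.float64(194.72529526789347))
```

Emit:
servo_tool([
  [0, 0, -1, 0, 87],
  [0, 0, -2, 0, 87],
  [0, 0, -3, 0, 87],
  [0, 0, -3.8, 0, 87],
  [0, 0, -4.2, 0, 87],
])

```text
time_s: 1.82
tcp_pos: [0.4285, -0.3156, 0.0512]
ee_rot: [[-0.946, -0.323, -0.004], [-0.323, 0.946, 0.002], [0.003, 0.003, -1.0]]
wrist_force: [-0.5, -0.0, 0.7]
gripper_width: 1.001
gripper_force: 0.0
```

Emit:
servo_tool([
  [0, 0, 0, 0, 60],
  [0, 0, 0, 0, 40],
  [0, 0, 0, 0, 20],
  [0, 0, 0, 0, 10],
  [0, 0, 0, 0, 10],
])

```text
time_s: 2.23
tcp_pos: [0.4307, -0.3163, 0.055]
ee_rot: [[-0.946, -0.324, 0.003], [-0.324, 0.946, -0.001], [-0.002, -0.002, -1.0]]
wrist_force: [0.7, -0.8, 0.8]
gripper_width: 0.707
gripper_force: 0.0
```

Emit:
servo_tool([
  [0, 0, 0, 0, 10],
  [0, 0, 0, 0, 10],
  [0, 0, 0, 0, 10],
  [0, 0, 0, 0, 10],
  [0, 0, 0, 0, 10],
])

```text
time_s: 2.65
tcp_pos: [0.4299, -0.316, 0.0537]
ee_rot: [[-0.946, -0.324, 0.0], [-0.324, 0.946, -0.0], [-0.0, -0.0, -1.0]]
wrist_force: [0.8, -0.3, 0.9]
gripper_width: 0.37
gripper_force: 30.0
```

Emit:
servo_tool([
  [0, 0, 0, 0, 10],
  [0, 0, 0, 0, 10],
  [0, 0, 0, 0, 10],
  [0, 0, 0, 0, 10],
  [0, 0, 0, 0, 10],
])

```text
time_s: 3.07
tcp_pos: [0.4299, -0.316, 0.0537]
ee_rot: [[-0.946, -0.324, 0.0], [-0.324, 0.946, -0.0], [-0.0, -0.0, -1.0]]
wrist_force: [0.4, -0.4, 1.8]
gripper_width: 0.371
gripper_force: 30.0
```

```bash
python3 look.py w2 wrist; python3 -c "
import cv2;a=cv2.imread('pics/w2.png')[150:350,200:440];cv2.imwrite('pics/w2c.png',cv2.resize(a,None,fx=2.5,fy=2.5))"
```

```text
(no output)
```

View pics/w2c.png

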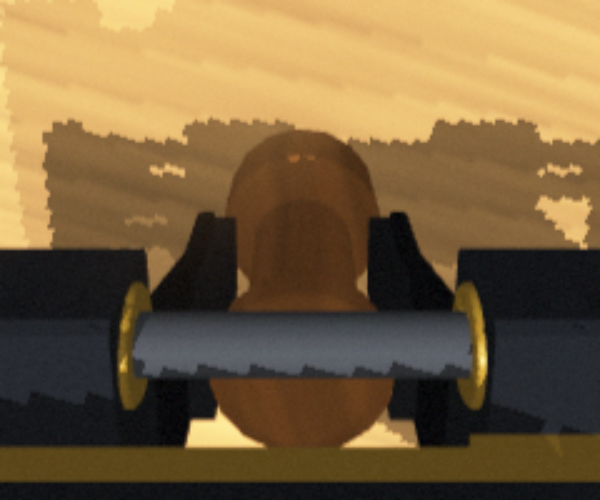

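The wrist crop shows gaps between the pads and the shaft at about (235,280) and (365,280). With a 32 mm opening, the pad tops must be catching the knob's lower edge. I'll open slightly, lower 2.5 mm and regrip.

Emit:
servo_tool([
  [0, 0, 0, 0, 45],
  [0, 0, 0, 0, 45],
  [0, 0, -0.04, 0, 45],
  [0, 0, -0.08, 0, 45],
  [0, 0, -0.08, 0, 45],
])

```text
time_s: 3.53
tcp_pos: [0.4295, -0.3157, 0.0506]
ee_rot: [[-0.946, -0.324, -0.001], [-0.324, 0.946, 0.0], [0.001, 0.001, -1.0]]
wrist_force: [-0.7, 0.4, -0.3]
gripper_width: 0.51
gripper_force: 0.0
```

Emit:
servo_tool([
  [0, 0, 0, 0, 10],
  [0, 0, 0, 0, 10],
  [0, 0, 0, 0, 10],
  [0, 0, 0, 0, 10],
  [0, 0, 0, 0, 10],
])

```text
time_s: 3.95
tcp_pos: [0.4298, -0.3159, 0.0511]
ee_rot: [[-0.946, -0.324, -0.0], [-0.324, 0.946, 0.0], [-0.0, 0.0, -1.0]]
wrist_force: [-0.2, 0.5, -0.4]
gripper_width: 0.364
gripper_force: 30.0
```

Emit:
servo_tool([
  [0, 0, 0, 0, 10],
  [0, 0, 0, 0, 10],
  [0, 0, 0, 0, 10],
  [0, 0, 0, 0, 10],
  [0, 0, 0, 0, 10],
])

```text
time_s: 4.37
tcp_pos: [0.4298, -0.3159, 0.0511]
ee_rot: [[-0.946, -0.324, -0.0], [-0.324, 0.946, 0.0], [0.0, 0.0, -1.0]]
wrist_force: [-0.5, 0.1, -0.9]
gripper_width: 0.371
gripper_force: 30.0
```

The opening is the same at both heights, so the finger faces above the pads are bearing on the 34 mm knob. I'll test this hold with a small lift.

Emit:
servo_tool([
  [0, 0, 0.1, 0, 10],
  [0, 0, 0.3, 0, 10],
  [0, 0, 0.5, 0, 10],
  [0, 0, 0.7, 0, 10],
  [0, 0, 0.7, 0, 10],
])

```text
time_s: 4.78
tcp_pos: [0.4308, -0.3163, 0.0739]
ee_rot: [[-0.946, -0.324, 0.003], [-0.324, 0.946, -0.001], [-0.002, -0.002, -1.0]]
wrist_force: [0.4, 0.1, -0.9]
gripper_width: 0.363
gripper_force: 30.0
```

```bash
python3 look.py w3 wrist; python3 -c "
import cv2
f=lambda n:cv2.resize(cv2.imread(f'pics/{n}.png')[180:340,230:410],None,fx=2.2,fy=2.2)
import numpy as np
cv2.imwrite('pics/w23.png',np.hstack([f('w2'),f('w3')]))"
```

```text
(no output)
```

View pics/w23.png

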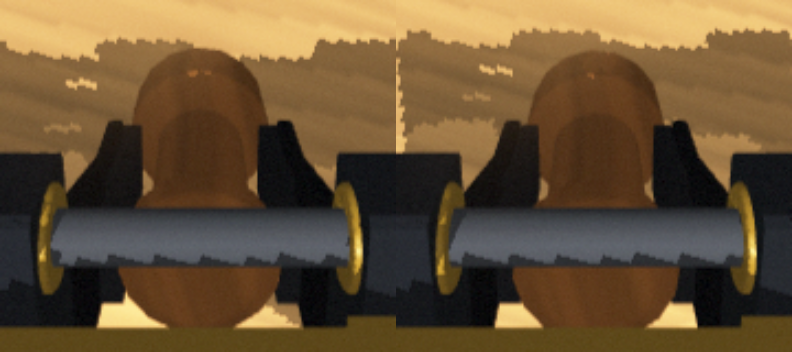

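The two frames match, so the rammer lifts with the gripper. Carrying it to the loop bay, and turning on the way so the mug's grip angle is ready.

Emit:
servo_tool([
  [0, 0, 0.4, 0, 10],
  [0, 0, 1.2, 0, 10],
  [0, 0, 2.1, 0, 10],
  [0, 0, 2.9, 0, 10],
  [0, 0, 3.25, 0, 10],
])

```text
time_s: 5.25
tcp_pos: [0.4311, -0.3166, 0.1731]
ee_rot: [[-0.946, -0.324, 0.005], [-0.324, 0.946, -0.003], [-0.004, -0.004, -1.0]]
wrist_force: [0.2, 0.8, -0.7]
gripper_width: 0.365
gripper_force: 30.0
```

Emit:
servo_tool([
  [0.15, 0.5, 0, 0.05, 10],
  [0.4, 1.4, 0, 0.13, 10],
  [0.7, 2.5, 0, 0.23, 10],
  [1.0, 3.6, 0, 0.33, 10],
  [1.3, 4.8, 0, 0.43, 10],
])

```text
time_s: 5.67
tcp_pos: [0.4686, -0.1708, 0.1696]
ee_rot: [[-0.723, -0.691, -0.0], [-0.691, 0.723, 0.0], [0.0, 0.0, -1.0]]
wrist_force: [1.0, 0.9, -1.6]
gripper_width: 0.364
gripper_force: 30.0
```

Emit:
servo_tool([
  [0.25, 1, 0, 0.1, 10],
  [0.5, 2, 0, 0.2, 10],
  [0.75, 3, 0, 0.3, 10],
  [1.0, 4, 0, 0.4, 10],
  [1.25, 5, 0, 0.5, 10],
])

```text
time_s: 6.08
tcp_pos: [0.5061, -0.0203, 0.1696]
ee_rot: [[-0.301, -0.954, -0.0], [-0.954, 0.301, 0.0], [-0.0, 0.0, -1.0]]
wrist_force: [0.9, 0.2, -1.1]
gripper_width: 0.366
gripper_force: 30.0
```

Emit:
servo_tool([
  [0.25, 1, 0, 0.1, 10],
  [0.5, 2, 0, 0.2, 10],
  [0.75, 3, 0, 0.3, 10],
  [1.0, 4, 0, 0.4, 10],
  [1.25, 5, 0, 0.5, 10],
])

```text
time_s: 6.5
tcp_pos: [0.5436, 0.1296, 0.1695]
ee_rot: [[0.193, -0.981, -0.0], [-0.981, -0.193, -0.0], [-0.0, 0.0, -1.0]]
wrist_force: [0.2, 0.0, -1.0]
gripper_width: 0.36
gripper_force: 30.0
```

Emit:
servo_tool([
  [0.25, 1, 0, 0.1, 10],
  [0.5, 2, 0, 0.2, 10],
  [0.75, 3, 0, 0.29, 10],
  [0.95, 3.8, 0, 0.34, 10],
  [1.04, 4.23, 0, 0.34, 10],
])

```text
time_s: 6.92
tcp_pos: [0.5754, 0.2577, 0.1691]
ee_rot: [[0.507, -0.862, 0.0], [-0.862, -0.507, 0.0], [-0.0, -0.0, -1.0]]
wrist_force: [0.3, -0.9, -0.1]
gripper_width: 0.362
gripper_force: 30.0
```

Emit:
servo_tool([
  [0, 0, -0.4, 0, 10],
  [0, 0, -1, 0, 10],
  [0, 0, -1.7, 0, 10],
  [0, 0, -2.4, 0, 10],
  [0, 0, -2.8, 0, 10],
])

```text
time_s: 7.33
tcp_pos: [0.5735, 0.2537, 0.083]
ee_rot: [[0.503, -0.864, -0.004], [-0.864, -0.503, -0.002], [-0.0, 0.005, -1.0]]
wrist_force: [-0.4, -0.3, -1.2]
gripper_width: 0.366
gripper_force: 30.0
```

Emit:
servo_tool([
  [0, 0, 0, 0, 10],
  [0, 0, 0, 0, 10],
  [0, 0, 0, 0, 10],
  [0, 0, 0, 0, 10],
  [0, 0, 0, 0, 10],
])

```text
time_s: 7.75
tcp_pos: [0.5757, 0.2554, 0.0871]
ee_rot: [[0.505, -0.863, 0.002], [-0.863, -0.505, 0.001], [-0.0, -0.003, -1.0]]
wrist_force: [-0.1, 0.5, -1.2]
gripper_width: 0.369
gripper_force: 30.0
```

```bash
python3 look.py s1 scene; python3 - <<'E'
import cv2
a=cv2.imread('pics/s1.png');cv2.imwrite('pics/s1c.png',cv2.resize(a[60:260,270:470],None,fx=3,fy=3,interpolation=cv2.INTER_CUBIC))
E
```

```text
(no output)
```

View pics/s1c.png

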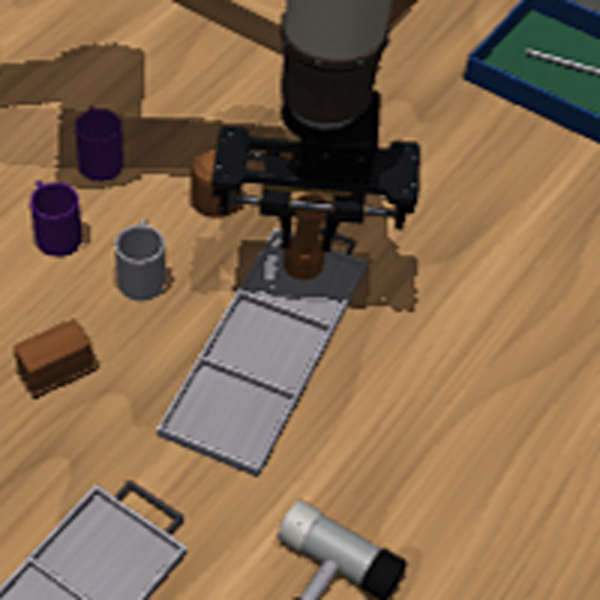

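The crop shows the rammer upright over the loop bay at (305,260). Lowering and releasing.

Emit:
servo_tool([
  [0, 0, -0.3, 0, 10],
  [0, 0, -0.6, 0, 10],
  [0, 0, -0.85, 0, 10],
  [0, 0, -0.95, 0, 10],
  [0, 0, -1.0, 0, 10],
])

```text
time_s: 8.22
tcp_pos: [0.5745, 0.2544, 0.0552]
ee_rot: [[0.505, -0.863, -0.002], [-0.863, -0.505, -0.002], [0.001, 0.003, -1.0]]
wrist_force: [-2.2, -1.3, 7.6]
gripper_width: 0.366
gripper_force: 29.9
```

Emit:
servo_tool([
  [0, 0, 0, 0, 10],
  [0, 0, 0, 0, 10],
  [0, 0, 0, 0, 10],
  [0, 0, -0.01, 0, 10],
  [0, 0, -0.02, 0, 10],
])

```text
time_s: 8.63
tcp_pos: [0.5752, 0.2551, 0.0551]
ee_rot: [[0.505, -0.863, 0.0], [-0.863, -0.505, 0.0], [0.0, -0.0, -1.0]]
wrist_force: [-0.4, 0.1, 0.9]
gripper_width: 0.365
gripper_force: 30.0
```

Emit:
servo_tool([
  [0, 0, 0, 0, 34],
  [0, 0, 0, 0, 40],
  [0, 0, 0, 0, 50],
  [0, 0, 0, 0, 55],
  [0, 0, 0, 0, 55],
])

```text
time_s: 9.05
tcp_pos: [0.5751, 0.255, 0.0551]
ee_rot: [[0.505, -0.863, 0.0], [-0.863, -0.505, 0.0], [-0.0, -0.0, -1.0]]
wrist_force: [-0.9, -0.2, -0.4]
gripper_width: 0.583
gripper_force: 0.0
```

Emit:
servo_tool([
  [0, 0, 0.3, 0, 60],
  [0, 0, 1.3, 0, 87],
  [0, 0, 2.5, 0, 87],
  [0, 0, 3.7, 0, 87],
  [0, 0, 4.5, 0, 87],
])

```text
time_s: 9.47
tcp_pos: [0.5762, 0.2555, 0.195]
ee_rot: [[0.505, -0.863, 0.005], [-0.863, -0.505, 0.002], [0.001, -0.006, -1.0]]
wrist_force: [0.9, -0.1, 0.5]
gripper_width: 0.902
gripper_force: 0.0
```

Emit:
servo_tool([
  [-0.9, -0.7, 0, 0, 87],
  [-1.9, -1.4, 0, 0, 87],
  [-2.9, -2.2, 0, 0, 87],
  [-3.9, -2.9, 0, 0, 87],
  [-4.51, -3.39, 0, 0, 87],
])

```text
time_s: 9.88
tcp_pos: [0.4367, 0.1512, 0.1906]
ee_rot: [[0.504, -0.864, -0.001], [-0.864, -0.504, 0.0], [-0.0, 0.001, -1.0]]
wrist_force: [-0.4, 0.7, 0.2]
gripper_width: 1.0
gripper_force: 0.0
```

Emit:
servo_tool([
  [0, 0, 0, 0, 87],
  [0, 0, -0.5, 0, 87],
  [0, 0, -1, 0, 87],
  [0, 0, -1.4, 0, 87],
  [0, 0, -1.4, 0, 87],
])

```text
time_s: 10.3
tcp_pos: [0.4389, 0.1528, 0.1466]
ee_rot: [[0.504, -0.864, -0.003], [-0.864, -0.504, -0.002], [0.0, 0.004, -1.0]]
wrist_force: [-0.7, -0.6, -0.2]
gripper_width: 1.0
gripper_force: 0.0
```

```bash
python3 look.py w4 wrist; python3 -c "
from h import *
import cv2
c=pickle.load(open('w4.pkl','rb'));im=np.ascontiguousarray(c['pixels'][:,:,::-1])
for z,col in((.062,(0,255,0)),(0,(0,0,255))):
  q=np.array([p(c,np.array([.4392+.026*np.cos(a),.1535+.026*np.sin(a),z])) for a in np.linspace(0,6.28,40)]);cv2.polylines(im,[q.astype(int)],True,col,1)
cv2.imwrite('pics/w4o.png',im)"
```

```text
(no output)
```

View pics/w4o.png

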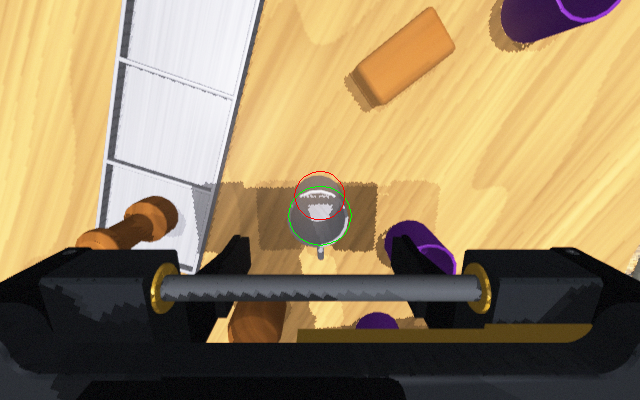

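The ring fits the mug at (320,210), the handle points straight down the image, clear of the fingers, and the rammer stands in its bay. Grasping the mug.

Emit:
servo_tool([
  [0, 0, -0.8, 0, 87],
  [0, 0, -1.7, 0, 87],
  [0, 0, -2.6, 0, 87],
  [0, 0, -3.3, 0, 87],
  [0, 0, -3.5, 0, 87],
])

```text
time_s: 10.77
tcp_pos: [0.4391, 0.1528, 0.0413]
ee_rot: [[0.504, -0.863, -0.003], [-0.863, -0.504, -0.002], [0.0, 0.004, -1.0]]
wrist_force: [-0.6, 0.1, -0.2]
gripper_width: 1.003
gripper_force: 0.0
```

Emit:
servo_tool([
  [0, 0, 0, 0, 70],
  [0, 0, 0, 0, 60],
  [0, 0, 0, 0, 40],
  [0, 0, 0, 0, 35],
  [0, 0, 0, 0, 35],
])

```text
time_s: 11.18
tcp_pos: [0.4404, 0.1538, 0.0443]
ee_rot: [[0.505, -0.863, 0.002], [-0.863, -0.505, 0.002], [-0.0, -0.003, -1.0]]
wrist_force: [-0.5, -0.6, 0.1]
gripper_width: 0.7
gripper_force: 0.0
```

Emit:
servo_tool([
  [0, 0, 0, 0, 35],
  [0, 0, 0, 0, 35],
  [0, 0, 0, 0, 35],
  [0, 0, 0, 0, 35],
  [0, 0, 0, 0, 35],
])

```text
time_s: 11.6
tcp_pos: [0.4402, 0.1537, 0.0438]
ee_rot: [[0.505, -0.863, 0.001], [-0.863, -0.505, 0.001], [0.0, -0.001, -1.0]]
wrist_force: [-1.8, -0.9, 5.7]
gripper_width: 0.576
gripper_force: 29.8
```

Emit:
servo_tool([
  [0, 0, 0.2, 0, 35],
  [0, 0, 0.8, 0, 35],
  [0, 0, 1.7, 0, 35],
  [0, 0, 2.5, 0, 35],
  [0, 0, 2.7, 0, 35],
])

```text
time_s: 12.02
tcp_pos: [0.4413, 0.1543, 0.1275]
ee_rot: [[0.505, -0.863, 0.005], [-0.863, -0.505, 0.003], [-0.0, -0.006, -1.0]]
wrist_force: [0.9, 0.5, -0.5]
gripper_width: 0.583
gripper_force: 29.8
```

Emit:
servo_tool([
  [0.6, 0.04, 0, 0, 35],
  [1.7, 0.1, 0, 0, 35],
  [2.9, 0.19, 0, 0, 35],
  [4.1, 0.27, 0, 0, 35],
  [5.14, 0.33, 0, 0, 35],
])

```text
time_s: 12.43
tcp_pos: [0.5953, 0.163, 0.123]
ee_rot: [[0.504, -0.863, -0.001], [-0.863, -0.504, -0.0], [-0.0, 0.001, -1.0]]
wrist_force: [0.3, -0.3, -1.0]
gripper_width: 0.583
gripper_force: 29.8
```

Emit:
servo_tool([
  [0, 0, 0, 0, 35],
  [0, 0, -0.4, 0, 35],
  [0, 0, -1, 0, 35],
  [0, 0, -1.6, 0, 35],
  [0, 0, -2.1, 0, 35],
])

```text
time_s: 12.85
tcp_pos: [0.5923, 0.1625, 0.0587]
ee_rot: [[0.504, -0.864, -0.003], [-0.864, -0.504, -0.001], [-0.001, 0.003, -1.0]]
wrist_force: [0.0, -0.1, -0.9]
gripper_width: 0.58
gripper_force: 29.8
```

Emit:
servo_tool([
  [0, 0, -0.1, 0, 35],
  [0, 0, -0.2, 0, 35],
  [0, 0, -0.3, 0, 35],
  [0, 0, -0.38, 0, 35],
  [0, 0, -0.42, 0, 35],
])

```text
time_s: 13.27
tcp_pos: [0.5942, 0.1634, 0.0489]
ee_rot: [[0.505, -0.863, 0.001], [-0.863, -0.505, 0.001], [-0.0, -0.001, -1.0]]
wrist_force: [0.5, -0.4, 0.7]
gripper_width: 0.582
gripper_force: 29.8
```

Emit:
servo_tool([
  [0, 0, 0, 0, 35],
  [0, 0, 0, 0, 35],
  [0, 0, 0, 0, 35],
  [0, 0, -0.02, 0, 35],
  [0, 0, -0.03, 0, 35],
])

```text
time_s: 13.68
tcp_pos: [0.5941, 0.1633, 0.0479]
ee_rot: [[0.505, -0.863, 0.0], [-0.863, -0.505, 0.0], [0.0, -0.0, -1.0]]
wrist_force: [-1.1, 0.6, 2.1]
gripper_width: 0.58
gripper_force: 29.8
```

Emit:
servo_tool([
  [0, 0, 0, 0, 52],
  [0, 0, 0, 0, 58],
  [0, 0, 0, 0, 68],
  [0, 0, 0, 0, 68],
  [0, 0, 0, 0, 68],
])

```text
time_s: 14.1
tcp_pos: [0.594, 0.1633, 0.0476]
ee_rot: [[0.505, -0.863, 0.0], [-0.863, -0.505, 0.0], [0.0, -0.0, -1.0]]
wrist_force: [-1.4, -1.6, 0.6]
gripper_width: 0.757
gripper_force: 0.0
```

Mug released. Now the pin.

Emit:
servo_tool([
  [0, 0, 0.3, 0, 68],
  [0, 0, 1.1, 0, 68],
  [0, 0, 2, 0, 68],
  [0, 0, 2.9, 0, 80],
  [0, 0, 3.5, 0, 80],
])

```text
time_s: 14.52
tcp_pos: [0.595, 0.1636, 0.1563]
ee_rot: [[0.505, -0.863, 0.004], [-0.863, -0.505, 0.001], [0.001, -0.004, -1.0]]
wrist_force: [0.2, 0.2, 1.1]
gripper_width: 0.861
gripper_force: 0.0
```

Emit:
servo_tool([
  [-0.2, -0.5, 0, 0, 80],
  [-0.6, -1.2, 0, 0, 80],
  [-1.0, -2.1, 0, 0, 80],
  [-1.5, -3, 0, 0, 80],
  [-2, -4, 0, 0, 80],
])

```text
time_s: 14.93
tcp_pos: [0.5326, 0.042, 0.1525]
ee_rot: [[0.505, -0.863, -0.0], [-0.863, -0.505, -0.0], [-0.0, 0.0, -1.0]]
wrist_force: [0.3, -0.9, -0.1]
gripper_width: 0.919
gripper_force: 0.0
```

Emit:
servo_tool([
  [-0.5, -1, 0, 0, 80],
  [-1, -2, 0, 0, 80],
  [-1.5, -3, 0, 0, 80],
  [-2, -4, 0, 0, 80],
  [-2.5, -5, 0, 0, 80],
])

```text
time_s: 15.35
tcp_pos: [0.4572, -0.1083, 0.1526]
ee_rot: [[0.505, -0.863, -0.0], [-0.863, -0.505, 0.0], [-0.0, 0.0, -1.0]]
wrist_force: [0.1, -0.6, -0.2]
gripper_width: 0.92
gripper_force: 0.0
```

Emit:
servo_tool([
  [-0.4, -0.9, 0, 0, 80],
  [-0.8, -1.7, 0, 0, 80],
  [-0.99, -2.13, 0, 0, 80],
  [-0.99, -2.13, 0, 0, 80],
  [-0.99, -2.13, 0, 0, 80],
])

```text
time_s: 15.77
tcp_pos: [0.4285, -0.1713, 0.1526]
ee_rot: [[0.503, -0.864, 0.0], [-0.864, -0.503, 0.0], [-0.0, -0.0, -1.0]]
wrist_force: [0.7, 0.5, 0.1]
gripper_width: 0.92
gripper_force: 0.0
```

```bash
python3 look.py w5 wrist; python3 -c "
from h import *
import cv2
c=pickle.load(open('w5.pkl','rb'));im=np.ascontiguousarray(c['pixels'][:,:,::-1])
for z,R,col in((.084,.012,(0,255,0)),(0,.017,(0,0,255))):
  q=np.array([p(c,np.array([.4289+R*np.cos(a),-.1705+R*np.sin(a),z])) for a in np.linspace(0,6.28,40)]);cv2.polylines(im,[q.astype(int)],True,col,1)
cv2.imwrite('pics/w5o.png',im)"
```

```text
(no output)
```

View pics/w5o.png

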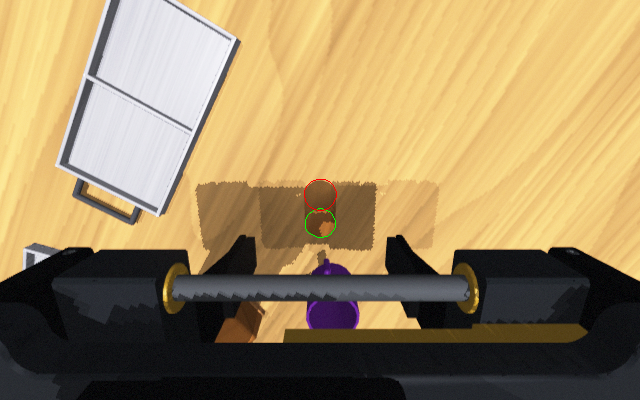

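The model rings fit the pin at (320,200), centred between the fingers, and the purple mug at (332,300) is clear. Grasping.

Emit:
servo_tool([
  [0, 0, -0.8, 0, 80],
  [0, 0, -1.7, 0, 80],
  [0, 0, -2.6, 0, 80],
  [0, 0, -3.3, 0, 80],
  [0, 0, -3.5, 0, 80],
])

```text
time_s: 16.23
tcp_pos: [0.4275, -0.1696, 0.0447]
ee_rot: [[0.506, -0.863, -0.006], [-0.863, -0.506, 0.001], [-0.004, 0.005, -1.0]]
wrist_force: [-0.6, -0.3, 0.0]
gripper_width: 0.921
gripper_force: 0.0
```

Emit:
servo_tool([
  [0, 0, 0, 0, 60],
  [0, 0, 0, 0, 40],
  [0, 0, 0, 0, 20],
  [0, 0, 0, 0, 15],
  [0, 0, 0, 0, 15],
])

```text
time_s: 16.65
tcp_pos: [0.43, -0.1707, 0.0487]
ee_rot: [[0.505, -0.863, 0.003], [-0.863, -0.505, -0.0], [0.001, -0.002, -1.0]]
wrist_force: [0.2, -0.5, -0.1]
gripper_width: 0.626
gripper_force: 0.0
```

Emit:
servo_tool([
  [0, 0, 0, 0, 15],
  [0, 0, 0, 0, 15],
  [0, 0, 0, 0, 15],
  [0, 0, 0, 0, 15],
  [0, 0, 0, 0, 15],
])

```text
time_s: 17.07
tcp_pos: [0.4292, -0.1708, 0.0477]
ee_rot: [[0.505, -0.863, 0.0], [-0.863, -0.505, -0.0], [0.0, 0.0, -1.0]]
wrist_force: [-0.6, 0.4, 2.1]
gripper_width: 0.327
gripper_force: 30.0
```

Emit:
servo_tool([
  [0, 0, 0, 0, 15],
  [0, 0, 0, 0, 15],
  [0, 0, 0.1, 0, 15],
  [0, 0, 0.3, 0, 15],
  [0, 0, 0.5, 0, 15],
])

```text
time_s: 17.48
tcp_pos: [0.4291, -0.1707, 0.0628]
ee_rot: [[0.505, -0.863, -0.001], [-0.863, -0.505, 0.0], [-0.0, 0.001, -1.0]]
wrist_force: [0.9, 0.4, -0.4]
gripper_width: 0.33
gripper_force: 29.9
```

Emit:
servo_tool([
  [0, 0, 0.3, 0, 15],
  [0, 0, 0.9, 0, 15],
  [0, 0, 1.6, 0, 15],
  [0, 0, 2.2, 0, 15],
  [0, 0, 2.4, 0, 15],
])

```text
time_s: 17.9
tcp_pos: [0.431, -0.1709, 0.138]
ee_rot: [[0.505, -0.863, 0.006], [-0.863, -0.505, -0.001], [0.004, -0.005, -1.0]]
wrist_force: [0.6, -1.0, -0.3]
gripper_width: 0.328
gripper_force: 29.9
```

Emit:
servo_tool([
  [0.2, 0.3, 0, 0, 15],
  [0.7, 0.9, 0, 0, 15],
  [1.3, 1.7, 0, 0, 15],
  [2, 2.6, 0, 0, 15],
  [2.7, 3.5, 0, 0, 15],
])

```text
time_s: 18.32
tcp_pos: [0.5103, -0.0642, 0.1336]
ee_rot: [[0.504, -0.864, -0.002], [-0.864, -0.504, 0.0], [-0.001, 0.001, -1.0]]
wrist_force: [0.9, -1.0, 0.3]
gripper_width: 0.327
gripper_force: 29.9
```

Emit:
servo_tool([
  [0.8, 1.0, 0, 0, 15],
  [1.6, 2.1, 0, 0, 15],
  [2.4, 3.2, 0, 0, 15],
  [3.1, 4.1, 0, 0, 15],
  [3.42, 4.56, 0, 0, 15],
])

```text
time_s: 18.73
tcp_pos: [0.6148, 0.0751, 0.1329]
ee_rot: [[0.507, -0.862, -0.0], [-0.862, -0.507, -0.0], [-0.0, 0.0, -1.0]]
wrist_force: [0.2, -0.2, 0.1]
gripper_width: 0.325
gripper_force: 29.9
```

Emit:
servo_tool([
  [0, 0, 0, 0, 15],
  [0, 0, -0.4, 0, 15],
  [0, 0, -1, 0, 15],
  [0, 0, -1.7, 0, 15],
  [0, 0, -2.1, 0, 15],
])

```text
time_s: 19.15
tcp_pos: [0.6104, 0.0706, 0.0683]
ee_rot: [[0.504, -0.864, -0.005], [-0.864, -0.504, -0.001], [-0.002, 0.005, -1.0]]
wrist_force: [-0.7, -0.2, -0.4]
gripper_width: 0.327
gripper_force: 29.9
```

Emit:
servo_tool([
  [0, 0, 0, 0, 15],
  [0, 0, 0, 0, 15],
  [0, 0, 0, 0, 15],
  [0, 0, 0, 0, 15],
  [0, 0, 0, 0, 15],
])

```text
time_s: 19.57
tcp_pos: [0.6134, 0.0713, 0.0727]
ee_rot: [[0.505, -0.863, 0.002], [-0.863, -0.505, 0.001], [0.0, -0.002, -1.0]]
wrist_force: [-0.2, -0.3, 0.8]
gripper_width: 0.324
gripper_force: 29.9
```

```bash
python3 look.py s2 scene; python3 - <<'E'
import cv2
a=cv2.imread('pics/s2.png');cv2.imwrite('pics/s2c.png',cv2.resize(a[90:240,270:420],None,fx=4,fy=4,interpolation=cv2.INTER_CUBIC))
E
```

```text
(no output)
```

View pics/s2c.png

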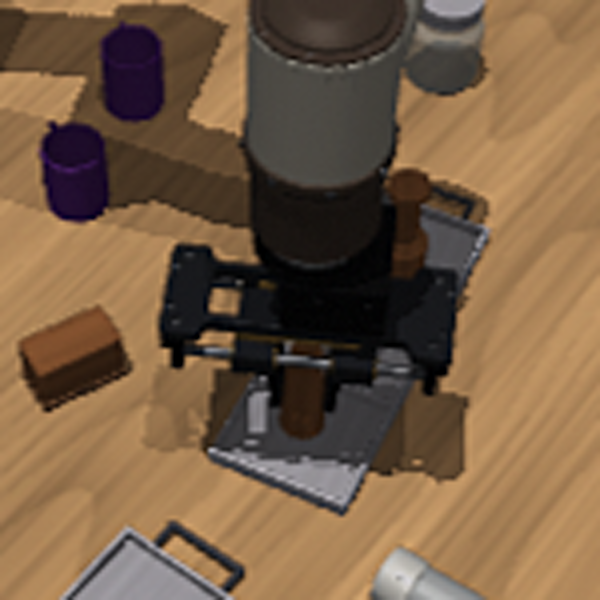

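The pin at (303,390) hangs upright over the far bay, and the rammer stands in its bay at (408,220). Lowering and releasing.

Emit:
servo_tool([
  [0, 0, -0.2, 0, 15],
  [0, 0, -0.4, 0, 15],
  [0, 0, -0.54, 0, 15],
  [0, 0, -0.6, 0, 15],
  [0, 0, -0.63, 0, 15],
])

```text
time_s: 20.03
tcp_pos: [0.6123, 0.0709, 0.0518]
ee_rot: [[0.505, -0.863, -0.002], [-0.863, -0.505, -0.001], [-0.0, 0.002, -1.0]]
wrist_force: [-1.3, -1.0, 1.6]
gripper_width: 0.332
gripper_force: 30.0
```

Emit:
servo_tool([
  [0, 0, 0, 0, 15],
  [0, 0, 0, 0, 15],
  [0, 0, 0, 0, 15],
  [0, 0, -0.02, 0, 15],
  [0, 0, -0.04, 0, 15],
])

```text
time_s: 20.45
tcp_pos: [0.613, 0.0712, 0.0518]
ee_rot: [[0.505, -0.863, 0.001], [-0.863, -0.505, 0.0], [0.0, -0.001, -1.0]]
wrist_force: [-2.7, -0.3, 4.7]
gripper_width: 0.327
gripper_force: 30.1
```

Emit:
servo_tool([
  [0, 0, 0, 0, 15],
  [0, 0, 0, 0, 32],
  [0, 0, 0, 0, 40],
  [0, 0, 0, 0, 50],
  [0, 0, 0, 0, 50],
])

```text
time_s: 20.87
tcp_pos: [0.6128, 0.0711, 0.0514]
ee_rot: [[0.505, -0.863, -0.0], [-0.863, -0.505, 0.0], [-0.0, 0.0, -1.0]]
wrist_force: [0.3, 0.1, -0.8]
gripper_width: 0.511
gripper_force: 0.0
```

Emit:
servo_tool([
  [0, 0, 0.3, 0, 50],
  [0, 0, 1.1, 0, 50],
  [0, 0, 2, 0, 60],
  [0, 0, 2.9, 0, 80],
  [0, 0, 3.3, 0, 80],
])

```text
time_s: 21.28
tcp_pos: [0.6148, 0.0714, 0.1553]
ee_rot: [[0.505, -0.863, 0.007], [-0.863, -0.505, 0.001], [0.002, -0.007, -1.0]]
wrist_force: [0.9, -0.1, 0.2]
gripper_width: 0.717
gripper_force: 0.0
```

Emit:
servo_tool([
  [-0.4, -0.2, 0, -0.1, 80],
  [-1, -0.4, 0, -0.2, 80],
  [-1.6, -0.6, 0, -0.3, 80],
  [-2.3, -0.8, 0, -0.4, 80],
  [-3, -1, 0, -0.5, 80],
])

```text
time_s: 21.7
tcp_pos: [0.5221, 0.0408, 0.1511]
ee_rot: [[0.024, -1.0, 0.001], [-1.0, -0.024, 0.0], [-0.0, -0.001, -1.0]]
wrist_force: [0.1, -0.3, -0.5]
gripper_width: 0.915
gripper_force: 0.0
```

Emit:
servo_tool([
  [-0.7, -0.2, 0, -0.1, 80],
  [-1.4, -0.5, 0, -0.2, 80],
  [-2, -0.8, 0, -0.3, 80],
  [-2.64, -1.02, 0, -0.4, 80],
  [-2.64, -1.02, 0, -0.456, 80],
])

```text
time_s: 22.12
tcp_pos: [0.4398, 0.0091, 0.1508]
ee_rot: [[-0.419, -0.908, -0.002], [-0.908, 0.419, 0.0], [0.001, 0.002, -1.0]]
wrist_force: [-0.5, 0.1, -0.6]
gripper_width: 0.918
gripper_force: 0.0
```

Emit:
servo_tool([
  [0, 0, 0, 0, 80],
  [0, 0, -0.3, 0, 80],
  [0, 0, -0.6, 0, 80],
  [0, 0, -0.8, 0, 80],
  [0, 0, -0.8, 0, 80],
])

```text
time_s: 22.53
tcp_pos: [0.4427, 0.0103, 0.1244]
ee_rot: [[-0.414, -0.91, -0.004], [-0.91, 0.414, -0.001], [0.003, 0.003, -1.0]]
wrist_force: [0.1, -0.1, 0.4]
gripper_width: 0.919
gripper_force: 0.0
```

```bash
python3 look.py w6 wrist; python3 - <<'E'
from h import *
import cv2
c=pickle.load(open('w6.pkl','rb'));im=np.ascontiguousarray(c['pixels'][:,:,::-1])
a=np.radians(65.5);l=np.array([np.cos(a),np.sin(a)])*.035;s=np.array([-np.sin(a),np.cos(a)])*.019
for z,col in((.048,(0,255,0)),(0,(0,0,255))):
  q=np.array([p(c,np.append(np.array([.4433,.0109])+i*l+j*s,z)) for i,j in((1,1),(1,-1),(-1,-1),(-1,1))]);cv2.polylines(im,[q.astype(int)],True,col,1)
cv2.imwrite('pics/w6o.png',im)
E
```

```text
(no output)
```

View pics/w6o.png

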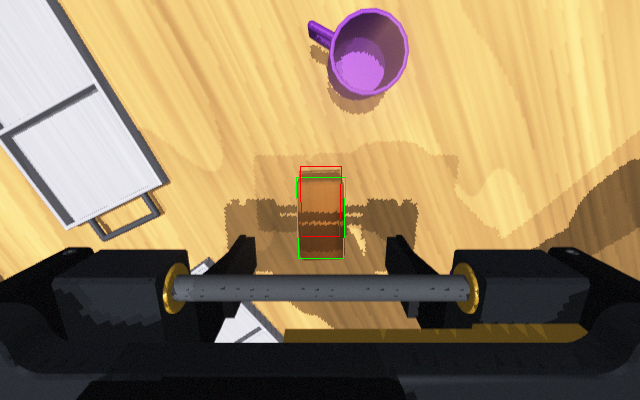

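The block fits the overlay at (320,215), square between the fingers. That was my 14th picture, so from here I check numerically. Grasping the block.

Emit:
servo_tool([
  [0, 0, -0.8, 0, 80],
  [0, 0, -1.6, 0, 80],
  [0, 0, -2.4, 0, 80],
  [0, 0, -3, 0, 80],
  [0, 0, -3.2, 0, 80],
])

```text
time_s: 23.0
tcp_pos: [0.4423, 0.01, 0.028]
ee_rot: [[-0.414, -0.91, -0.005], [-0.91, 0.414, -0.002], [0.004, 0.004, -1.0]]
wrist_force: [-0.6, 1.5, -0.0]
gripper_width: 0.921
gripper_force: 0.0
```

Emit:
servo_tool([
  [0, 0, 0, 0, 60],
  [0, 0, 0, 0, 40],
  [0, 0, 0, 0, 25],
  [0, 0, 0, 0, 25],
  [0, 0, 0, 0, 25],
])

```text
time_s: 23.42
tcp_pos: [0.4443, 0.0108, 0.0314]
ee_rot: [[-0.414, -0.91, 0.002], [-0.91, 0.414, 0.001], [-0.002, -0.002, -1.0]]
wrist_force: [-0.0, -0.5, -0.1]
gripper_width: 0.625
gripper_force: 0.0
```

Emit:
servo_tool([
  [0, 0, 0, 0, 25],
  [0, 0, 0, 0, 25],
  [0, 0, 0, 0, 25],
  [0, 0, 0, 0, 25],
  [0, 0, 0, 0, 25],
])

```text
time_s: 23.83
tcp_pos: [0.4437, 0.0106, 0.0308]
ee_rot: [[-0.414, -0.91, 0.0], [-0.91, 0.414, 0.0], [-0.0, -0.0, -1.0]]
wrist_force: [-2.1, 0.9, 5.8]
gripper_width: 0.437
gripper_force: 30.0
```

Emit:
servo_tool([
  [0, 0, 0, 0, 25],
  [0, 0, 0.3, 0, 25],
  [0, 0, 0.9, 0, 25],
  [0, 0, 1.6, 0, 25],
  [0, 0, 2, 0, 25],
])

```text
time_s: 24.25
tcp_pos: [0.4441, 0.0107, 0.0918]
ee_rot: [[-0.414, -0.91, 0.002], [-0.91, 0.414, 0.0], [-0.001, -0.001, -1.0]]
wrist_force: [-0.3, 0.1, -1.1]
gripper_width: 0.437
gripper_force: 30.0
```

Emit:
servo_tool([
  [0.4, -0.3, 0, 0.05, 25],
  [1, -0.8, 0, 0.1, 25],
  [1.7, -1.3, 0, 0.17, 25],
  [2.4, -1.8, 0, 0.24, 25],
  [3.1, -2.3, 0, 0.3, 25],
])

```text
time_s: 24.67
tcp_pos: [0.5372, -0.0593, 0.09]
ee_rot: [[-0.123, -0.992, -0.001], [-0.992, 0.123, 0.0], [-0.0, 0.001, -1.0]]
wrist_force: [-0.5, 1.2, 1.1]
gripper_width: 0.437
gripper_force: 30.0
```

Emit:
servo_tool([
  [0.7, -0.5, 0, 0.06, 25],
  [1.4, -1, 0, 0.1, 25],
  [2.1, -1.5, 0, 0.128, 25],
  [2.5, -1.85, 0, 0.128, 25],
  [2.65, -1.98, 0, 0.128, 25],
])

```text
time_s: 25.08
tcp_pos: [0.6175, -0.1194, 0.0893]
ee_rot: [[-0.001, -1.0, -0.0], [-1.0, 0.001, -0.0], [0.0, 0.0, -1.0]]
wrist_force: [-0.1, -0.4, 0.2]
gripper_width: 0.432
gripper_force: 30.0
```

Emit:
servo_tool([
  [0, 0, 0, 0, 25],
  [0, 0, -0.3, 0, 25],
  [0, 0, -0.8, 0, 25],
  [0, 0, -1.3, 0, 25],
  [0, 0, -1.5, 0, 25],
])

```text
time_s: 25.5
tcp_pos: [0.6133, -0.1169, 0.0429]
ee_rot: [[0.001, -1.0, -0.005], [-1.0, -0.001, 0.001], [-0.001, 0.005, -1.0]]
wrist_force: [0.1, -0.1, -1.1]
gripper_width: 0.434
gripper_force: 30.0
```

Emit:
servo_tool([
  [0, 0, 0, 0, 25],
  [0, 0, -0.1, 0, 25],
  [0, 0, -0.2, 0, 25],
  [0, 0, -0.28, 0, 25],
  [0, 0, -0.33, 0, 25],
])

```text
time_s: 25.92
tcp_pos: [0.6163, -0.1178, 0.0358]
ee_rot: [[0.001, -1.0, 0.001], [-1.0, -0.001, 0.0], [-0.0, -0.001, -1.0]]
wrist_force: [-0.1, -0.1, -0.8]
gripper_width: 0.439
gripper_force: 30.0
```

Emit:
servo_tool([
  [0, 0, 0, 0, 25],
  [0, 0, 0, 0, 25],
  [0, 0, 0, 0, 25],
  [0, 0, -0.02, 0, 25],
  [0, 0, -0.04, 0, 25],
])

```text
time_s: 26.33
tcp_pos: [0.6163, -0.1179, 0.0349]
ee_rot: [[0.001, -1.0, 0.0], [-1.0, -0.001, -0.0], [0.0, -0.0, -1.0]]
wrist_force: [-1.5, 1.1, 4.9]
gripper_width: 0.437
gripper_force: 30.0
```

Emit:
servo_tool([
  [0, 0, 0, 0, 42],
  [0, 0, 0, 0, 50],
  [0, 0, 0, 0, 56],
  [0, 0, 0, 0, 56],
  [0, 0, 0, 0, 56],
])

```text
time_s: 26.75
tcp_pos: [0.6161, -0.1179, 0.0343]
ee_rot: [[0.001, -1.0, -0.0], [-1.0, -0.001, -0.0], [0.0, 0.0, -1.0]]
wrist_force: [-0.1, -0.4, -0.0]
gripper_width: 0.625
gripper_force: 0.0
```

Emit:
servo_tool([
  [0, 0, 0.3, 0, 56],
  [0, 0, 1.1, 0, 56],
  [0, 0, 2, 0, 70],
  [0, 0, 3, 0, 87],
  [0, 0, 3.5, 0, 87],
])

```text
time_s: 27.17
tcp_pos: [0.618, -0.1181, 0.1441]
ee_rot: [[0.002, -1.0, 0.006], [-1.0, -0.002, -0.001], [0.001, -0.006, -1.0]]
wrist_force: [0.6, 0.5, 1.0]
gripper_width: 0.79
gripper_force: 0.0
```

Emit:
servo_tool([
  [-0.3, 0.5, 0, 0, 87],
  [-0.7, 1.4, 0, 0, 87],
  [-1.1, 2.4, 0, 0, 87],
  [-1.5, 3.4, 0, 0, 87],
  [-2, 4.5, 0, 0, 87],
])

```text
time_s: 27.58
tcp_pos: [0.556, 0.0179, 0.1402]
ee_rot: [[-0.0, -1.0, 0.001], [-1.0, 0.0, 0.0], [-0.0, -0.001, -1.0]]
wrist_force: [0.8, 0.8, -0.0]
gripper_width: 0.995
gripper_force: 0.0
```

Emit:
servo_tool([
  [-0.4, 1, 0, 0, 87],
  [-0.9, 2, 0, 0, 87],
  [-1.3, 3, 0, 0, 87],
  [-1.8, 4, 0, 0, 87],
  [-2.2, 5, 0, 0, 87],
])

```text
time_s: 28.0
tcp_pos: [0.4891, 0.1684, 0.1402]
ee_rot: [[0.001, -1.0, 0.001], [-1.0, -0.001, 0.001], [-0.001, -0.001, -1.0]]
wrist_force: [-0.9, 0.0, 0.1]
gripper_width: 0.997
gripper_force: 0.0
```

Emit:
servo_tool([
  [-0.4, 1, 0, 0, 87],
  [-0.9, 2, 0, 0, 87],
  [-1.3, 3, 0, 0, 87],
  [-1.7, 3.9, 0, 0, 87],
  [-1.94, 4.4, 0, 0, 87],
])

```text
time_s: 28.42
tcp_pos: [0.4311, 0.3019, 0.1404]
ee_rot: [[0.004, -1.0, 0.001], [-1.0, -0.004, 0.002], [-0.002, -0.001, -1.0]]
wrist_force: [-0.1, 0.5, 0.4]
gripper_width: 0.999
gripper_force: 0.0
```

Emit:
servo_tool([
  [0, 0, 0, 0, 87],
  [0, 0, 0, 0, 87],
  [0, 0, 0, 0, 87],
  [0, 0, 0, 0, 87],
  [0, 0, 0, 0, 87],
])

```text
time_s: 28.83
tcp_pos: [0.4323, 0.2981, 0.1395]
ee_rot: [[-0.001, -1.0, -0.0], [-1.0, 0.001, -0.0], [0.0, 0.0, -1.0]]
wrist_force: [0.4, -0.0, -0.4]
gripper_width: 0.999
gripper_force: 0.0
```

```bash
python3 look.py w7 wrist; python3 - <<'E'
from h import *
import cv2
c=pickle.load(open('w7.pkl','rb'));im=c['pixels']
for z in(0,.044,.063):print(z,np.round(p(c,np.array([.4316,.2995,z])),1), np.round(p(c,np.array([.4316+.028,.2995,z])),1))
h=cv2.cvtColor(im,cv2.COLOR_RGB2HSV)
sub=h[140:270:8,240:400:8]
for row in sub: print(' '.join(f"{a[0]:2d}/{a[1]:3d}/{a[2]:3d}" for a in row[::1]))
E
```

```text
0 [322.  198.9] [294.4 198.9]
0.044 [322.3 212.9] [290.1 212.9]
0.063 [322.4 220.5] [287.8 220.6]
23/102/250 21/105/248 21/105/247 19/117/242 21/113/246 21/113/246 21/117/245 23/111/250 22/112/248 22/112/250 22/114/250 23/106/252 22/110/250 23/110/252 23/109/251 23/107/252 22/113/250 22/110/251 22/115/251 23/105/252
23/101/250 21/107/247 21/109/246 19/118/240 20/114/245 21/113/246 20/115/244 23/110/250 21/116/248 23/111/249 21/112/250 23/106/252 22/116/249 23/108/251 22/112/251 23/110/251 21/114/249 22/111/250 23/112/250 24/102/252
23/ 99/250 21/109/245 21/108/246 20/113/244 21/110/244 21/113/246 20/120/243 22/111/250 21/116/247 22/114/249 22/111/250 23/108/251 21/112/248 23/110/251 22/113/250 23/110/251 22/113/248 22/112/249 23/110/250 24/102/253
23/100/250 21/110/246 21/110/246 20/115/244 20/113/243 20/113/246 21/114/246 22/117/249 21/119/245 22/113/248 22/112/249 23/111/250 23/112/250 23/110/250 21/116/249 23/107/251 22/114/247 22/111/249 23/107/250 24/ 96/253
23/100/250 20/108/246 21/108/246 18/120/231 18/125/229 18/126/232 18/126/236 19/125/238 19/124/241 19/128/235 19/124/241 2
[... 2039 characters left out ...]
8/135 16/137/147 17/139/145 23/ 87/ 38
15/ 67/ 23 11/ 66/ 31 18/141/154 16/136/157 16/142/167 17/139/173 17/140/168 17/139/174 17/138/175 17/140/166 17/139/181 16/138/179 17/141/176 16/138/161 17/136/173 17/139/176 17/138/176 18/137/188 17/131/148 150/ 21/ 12
 0/ 18/ 28 10/ 70/ 22 17/138/152 17/135/164 17/133/165 17/134/173 16/136/165 17/134/173 17/137/177 16/139/167 17/140/180 17/140/179 17/142/172 17/135/163 16/138/174 18/138/175 17/133/180 16/136/189 18/138/191 90/ 18/ 14
174/ 61/ 21 12/ 49/ 26 16/136/154 17/136/169 17/141/161 17/136/171 17/137/160 18/136/171 16/136/176 16/137/167 17/138/181 18/140/177 17/138/177 17/133/161 17/134/171 23/111/250 23/107/250 24/100/252 25/ 95/253 16/126/ 95
```

The former's silhouette spans columns 295–354 and rows 178–240, where the model predicts 290–354 and 172–245. It's centred, so grasp.

Emit:
servo_tool([
  [0, 0, -0.8, 0, 87],
  [0, 0, -1.7, 0, 87],
  [0, 0, -2.6, 0, 87],
  [0, 0, -3.3, 0, 87],
  [0, 0, -3.6, 0, 87],
])

```text
time_s: 29.3
tcp_pos: [0.431, 0.2971, 0.0286]
ee_rot: [[-0.001, -1.0, -0.004], [-1.0, 0.001, -0.004], [0.004, 0.004, -1.0]]
wrist_force: [-0.2, -0.4, 0.9]
gripper_width: 0.999
gripper_force: 0.0
```

Emit:
servo_tool([
  [0, 0, 0, 0, 70],
  [0, 0, 0, 0, 60],
  [0, 0, 0, 0, 40],
  [0, 0, 0, 0, 40],
  [0, 0, 0, 0, 40],
])

```text
time_s: 29.72
tcp_pos: [0.4325, 0.2998, 0.0327]
ee_rot: [[0.001, -1.0, 0.002], [-1.0, -0.001, 0.002], [-0.002, -0.002, -1.0]]
wrist_force: [0.8, -0.6, 0.2]
gripper_width: 0.706
gripper_force: 0.0
```

Emit:
servo_tool([
  [0, 0, 0, 0, 40],
  [0, 0, 0, 0, 40],
  [0, 0, 0, 0, 40],
  [0, 0, 0, 0, 40],
  [0, 0, 0, 0, 40],
])

```text
time_s: 30.13
tcp_pos: [0.4321, 0.2995, 0.0323]
ee_rot: [[0.001, -1.0, 0.001], [-1.0, -0.001, 0.001], [-0.001, -0.001, -1.0]]
wrist_force: [-2.6, -0.7, 6.0]
gripper_width: 0.633
gripper_force: 30.0
```

Emit:
servo_tool([
  [0, 0, 0.2, 0, 40],
  [0, 0, 0.8, 0, 40],
  [0, 0, 1.7, 0, 40],
  [0, 0, 2.7, 0, 40],
  [0, 0, 3.3, 0, 40],
])

```text
time_s: 30.55
tcp_pos: [0.4326, 0.2997, 0.1331]
ee_rot: [[0.002, -1.0, 0.002], [-1.0, -0.002, 0.002], [-0.002, -0.002, -1.0]]
wrist_force: [0.9, 0.5, -1.2]
gripper_width: 0.632
gripper_force: 29.9
```

```bash
python3 look.py w8 wrist; python3 - <<'E'
from h import *
import cv2
for n in("w7","w8"):
    h=cv2.cvtColor(pickle.load(open(n+'.pkl','rb'))['pixels'],cv2.COLOR_RGB2HSV)
    m=((h[...,0]>=8)&(h[...,0]<=15)&(h[...,1]>152)&(h[...,2]>60)).astype('uint8');m[:150]=0;m[350:]=0
    k,l,st,ce=cv2.connectedComponentsWithStats(m);i=st[1:,4].argmax()+1;print(n,st[i],ce[i].round(1))
E
```

```text
w7 [ 291  174   63   71 3409] [322.3 209.2]
w8 [ 268  204  106   70 5662] [320.5 243.5]
```

Emit:
servo_tool([
  [0.2, -0.5, 0, 0, 40],
  [0.5, -1.3, 0, 0, 40],
  [0.8, -2.2, 0, 0, 40],
  [1.15, -3.2, 0, 0, 40],
  [1.5, -4.2, 0, 0, 40],
])

```text
time_s: 31.02
tcp_pos: [0.4766, 0.1718, 0.1299]
ee_rot: [[0.002, -1.0, -0.001], [-1.0, -0.002, -0.0], [0.0, 0.001, -1.0]]
wrist_force: [1.2, 0.1, -1.8]
gripper_width: 0.635
gripper_force: 29.9
```

Emit:
servo_tool([
  [0.36, -1, 0, 0, 40],
  [0.72, -2, 0, 0, 40],
  [1.08, -3, 0, 0, 40],
  [1.44, -4, 0, 0, 40],
  [1.8, -5, 0, 0, 40],
])

```text
time_s: 31.43
tcp_pos: [0.5307, 0.0215, 0.1298]
ee_rot: [[0.001, -1.0, -0.001], [-1.0, -0.001, -0.0], [0.0, 0.001, -1.0]]
wrist_force: [0.6, 0.6, -2.1]
gripper_width: 0.631
gripper_force: 29.9
```

Emit:
servo_tool([
  [0.36, -1, 0, 0, 40],
  [0.72, -2, 0, 0, 40],
  [1.08, -3, 0, 0, 40],
  [1.44, -4, 0, 0, 40],
  [1.8, -5, 0, 0, 40],
])

```text
time_s: 31.85
tcp_pos: [0.5847, -0.1284, 0.1296]
ee_rot: [[0.001, -1.0, -0.001], [-1.0, -0.001, 0.0], [-0.0, 0.001, -1.0]]
wrist_force: [0.2, 1.0, -2.6]
gripper_width: 0.63
gripper_force: 29.9
```

Emit:
servo_tool([
  [0.35, -0.9, 0, 0, 40],
  [0.7, -1.8, 0, 0, 40],
  [0.95, -2.5, 0, 0, 40],
  [1.05, -2.83, 0, 0, 40],
  [1.05, -2.83, 0, 0, 40],
])

```text
time_s: 32.27
tcp_pos: [0.6161, -0.2138, 0.1291]
ee_rot: [[-0.002, -1.0, -0.002], [-1.0, 0.002, 0.0], [-0.0, 0.002, -1.0]]
wrist_force: [0.4, 0.0, -2.2]
gripper_width: 0.636
gripper_force: 29.9
```

Emit:
servo_tool([
  [0, 0, 0, 0, 40],
  [0, 0, -0.5, 0, 40],
  [0, 0, -1.3, 0, 40],
  [0, 0, -2.1, 0, 40],
  [0, 0, -2.7, 0, 40],
])

```text
time_s: 32.68
tcp_pos: [0.6151, -0.2099, 0.0477]
ee_rot: [[0.002, -1.0, -0.002], [-1.0, -0.002, 0.001], [-0.001, 0.002, -1.0]]
wrist_force: [-0.9, -0.6, -2.6]
gripper_width: 0.633
gripper_force: 29.9
```

Emit:
servo_tool([
  [0, 0, 0, 0, 40],
  [0, 0, -0.1, 0, 40],
  [0, 0, -0.25, 0, 40],
  [0, 0, -0.36, 0, 40],
  [0, 0, -0.42, 0, 40],
])

```text
time_s: 33.1
tcp_pos: [0.6169, -0.2115, 0.0375]
ee_rot: [[0.001, -1.0, 0.002], [-1.0, -0.001, -0.0], [0.0, -0.002, -1.0]]
wrist_force: [0.6, -0.7, -1.3]
gripper_width: 0.631
gripper_force: 29.9
```

Emit:
servo_tool([
  [0, 0, 0, 0, 40],
  [0, 0, 0, 0, 40],
  [0, 0, 0, 0, 40],
  [0, 0, -0.02, 0, 40],
  [0, 0, -0.04, 0, 40],
])

```text
time_s: 33.52
tcp_pos: [0.6167, -0.2119, 0.0364]
ee_rot: [[0.001, -1.0, 0.001], [-1.0, -0.001, -0.0], [0.0, -0.001, -1.0]]
wrist_force: [-1.6, 1.2, 4.7]
gripper_width: 0.63
gripper_force: 29.9
```

Emit:
servo_tool([
  [0, 0, 0, 0, 58],
  [0, 0, 0, 0, 64],
  [0, 0, 0, 0, 72],
  [0, 0, 0, 0, 72],
  [0, 0, 0, 0, 72],
])

```text
time_s: 33.93
tcp_pos: [0.6165, -0.2118, 0.0355]
ee_rot: [[0.001, -1.0, 0.0], [-1.0, -0.001, -0.0], [0.0, -0.0, -1.0]]
wrist_force: [0.1, -0.4, -0.3]
gripper_width: 0.811
gripper_force: 0.0
```

Emit:
servo_tool([
  [0, 0, 0.3, 0, 72],
  [0, 0, 1.2, 0, 72],
  [0, 0, 2.4, 0, 72],
  [0, 0, 3.6, 0, 72],
  [0, 0, 4.8, 0, 72],
])

```text
time_s: 34.35
tcp_pos: [0.6162, -0.2119, 0.1818]
ee_rot: [[0.001, -1.0, 0.0], [-1.0, -0.001, -0.0], [0.0, -0.0, -1.0]]
wrist_force: [0.0, -0.4, 0.0]
gripper_width: 0.827
gripper_force: 0.0
```

Emit:
servo_tool([
  [-1, -0.8, 0, 0, 80],
  [-2, -1.6, 0, 0, 80],
  [-3, -2.5, 0, 0, 80],
  [-4, -3.5, 0, 0, 80],
  [-5, -4.5, 0, 0, 80],
])

```text
time_s: 34.77
tcp_pos: [0.4661, -0.3465, 0.1807]
ee_rot: [[0.002, -1.0, 0.001], [-1.0, -0.002, -0.001], [0.001, -0.001, -1.0]]
wrist_force: [0.3, 0.5, -0.2]
gripper_width: 0.917
gripper_force: 0.0
```

Emit:
servo_tool([
  [-0.8, -1, 0, 0, 80],
  [-1.6, -2, 0, 0, 80],
  [-2.4, -3, 0, 0, 80],
  [-3.2, -4, 0, 0, 80],
  [-4, -5, 0, 0, 80],
])

```text
time_s: 35.18
tcp_pos: [0.3461, -0.497, 0.1806]
ee_rot: [[0.001, -1.0, 0.001], [-1.0, -0.001, -0.001], [0.001, -0.001, -1.0]]
wrist_force: [0.8, 0.5, 0.4]
gripper_width: 0.921
gripper_force: 0.0
```

Emit:
servo_tool([
  [0, 0, 0, 0, 80],
  [0, 0, 0, 0, 80],
  [0, 0, 0, 0, 80],
  [0, 0, 0, 0, 80],
  [0, 0, 0, 0, 80],
])

```text
time_s: 35.6
tcp_pos: [0.3484, -0.4948, 0.1799]
ee_rot: [[0.003, -1.0, 0.0], [-1.0, -0.003, -0.0], [0.0, -0.0, -1.0]]
wrist_force: [-0.3, -0.8, 0.6]
gripper_width: 0.918
gripper_force: 0.0
```

```bash
python3 look.py tf top; python3 look.py sf scene; python3 - <<'E'
from h import *
import cv2
T={"rammer":(.5745,.2554,.092,.017),"pin":(.6125,.0713,.084,.012),"mug":(.5935,.1634,.062,.026),"former":(.6161,-.2115,.05,.026),"block":(.6157,-.1175,.048,.019)}
for cam,old in(("tf","top"),("sf","scene")):
  c=pickle.load(open(cam+".pkl","rb"));b=pickle.load(open(old+".pkl","rb"))['pixels'].astype(int);a=c['pixels'].astype(int)
  d=np.abs(a-b).max(2)>40
  h=cv2.cvtColor(c['pixels'],cv2.COLOR_RGB2HSV)
  wood=((h[...,0]<=17)&(h[...,1]>90)).astype('uint8')
  for k,(x,y,z,R) in T.items():
    f=[np.round(p(c,np.array([x,y,q])),1) for q in(.004,.004+z)]
    lo=np.minimum(*f).astype(int)-14;hi=np.maximum(*f).astype(int)+15
    m=(d if k=="mug" else wood*d)[lo[1]:hi[1],lo[0]:hi[0]].astype('uint8')
    n,l,st,ce=cv2.connectedComponentsWithStats(m);i=st[1:,4].argmax()+1
    print(cam,k,"base",f[0],"top",f[1],"blob x",lo[0]+st[i][0],lo[0]+st[i][0]+st[i][2],"y",lo[1]+st[i][1],lo[1]+st[i][1]+st[i][3],"c",(ce[i]+lo).round(1))
E
```

```text
tf rammer base [224.8 194.5] top [216.5 189.3] blob x 213 232 y 185 201 c [222.1 192.2]
tf pin base [287.  182.1] top [284.7 176.4] blob x 281 292 y 174 188 c [286.2 180.3]
tf mug base [255.9 188.3] top [252.4 184.6] blob x 240 264 y 177 199 c [252.7 188.1]
tf former base [382.2 181.3] top [385.3 178. ] blob x 374 395 y 170 190 c [383.7 179.8]
tf block base [350.5 181.3] top [352.1 178.1] blob x 339 364 y 173 188 c [350.7 179.9]
sf rammer base [369.2 154.5] top [371.9 134.7] blob x 364 378 y 132 160 c [370.4 146.6]
sf pin base [344.4 199.2] top [345.5 182.6] blob x 340 351 y 179 203 c [345.2 191.4]
sf mug base [357.3 176. ] top [358.6 163.4] blob x 349 370 y 161 182 c [358.  171.6]
sf former base [281.9 271.1] top [280.  263.3] blob x 271 293 y 254 280 c [281.5 266.6]
sf block base [304.4 245.6] top [303.6 237.4] blob x 292 318 y 225 258 c [304.8 240.7]
```

In both cameras, all five objects sit upright and centred within about 1 px of the model. Handing in.

```bash
python3 -c "
from station import r
print(r.finish_job())"
```

```text
the job is handed in; nothing more can be done
None
```

Both kits are made up and the job is handed in at about 36 s: all five pieces stand upright in the middle of their bays, set down in the order asked, and the mallet, spoon, jar and purple mugs were left alone; the rammer was held by its knob, not its shaft.

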